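# Set the stop of the dough-length guide

### The arm

A 7-joint arm with a two-finger parallel gripper is mounted at the origin on a cart in front of the work surface, level with it; the furniture and walls round the work are solid. World frame = base frame: x ahead of the robot, y to its left, z up, the work surface at z = 0. Lengths are in m, angles in rad, forces in N, time in s.
With the tool pointing down it reaches from about 0.4 to 0.85 m from the base axis. Payload 10.4 kg.
Tool frame: the origin (TCP) lies at the very end of the fingers, on their centre line; the grasp point (between the pads) lies 19 mm behind it; z points along the fingers, y is the direction in which the jaws open and shut (so a half turn about z gives the same grasp; the last joint's range is limited). The gripper opens to 87 mm and grips with 3 to 60 N. Pads are 19 mm wide; open, the fingers measure 117 mm over their backs; the gripper's body (75 mm by 190 mm) begins 51 mm behind the grasp point.
Start: joints at [1.219, 0.332, -0.065, 1.46, 0.022, 1.35, -0.088], TCP at [0.202, -0.592, 0.223] pointing down, gripper open.
Joint ranges: [-2.6, 2.6], [-0.5, 2.12], [-1.47, 1.34], [0.16, 2.42], [-1.27, 4.41], [0.06, 2.06], [-2.6, 2.6]. Speed limits (rad/s): [2.22, 2.22, 2.79, 2.79, 3.14, 3.14, 3.14].

### API

Orientations are given as a unit quaternion [x, y, z, w].
In Python, from bench import r, eyes, job gives the robot as it stands. The module is installed in compiled form; this text tells all that it offers.
- The arm moves only by the tool play_rows, never from a script. Its argument "motion" is a list of rows, each a list of 7 numbers: the shift along the tool's x, y, z as a fraction of full scale, then the turn, a rotation vector about the tool's x, y, z as a fraction of full scale, then the opening in per cent of the stroke, from 0 (shut) to 100 (fully open). A call has 1 to 5 rows; each row is the pose to reach, as a shift and turn from the pose commanded when the call began, along the tool's axes at that moment; what a row does not reach only later rows make up. Full scale, the value 1, is 0.2 m for a shift and 90 degrees for a turn. A row lasts 1/8 s, in which the tool goes at most 62.5 mm and 10.7 degrees, less where a joint would pass 70% of its speed; a pose out of reach is approached as far as the arm can. A call with a number of a shift or a turn outside -1 to 1 is refused whole. A call with a gripper value outside its range is refused whole. The fingers move at their own pace and stop on an object; "squeeze" is the grip in N (left out, the last holds). Time passes only in rows, so rows that repeat a pose let the fingers close. It gives the time, the measured TCP pose, the force and the opening at its end, in the units of the state.
- r.read_state(): the state, without advancing time (a new reading comes with each control period).
- eyes.camera(name): name is "scene" or "top" or "wrist"; returns a dict with "image" (420x560x3 uint8, red, green, blue), "mtx" (3x3 intrinsics, pixels), "dist" ([k1, k2, p1, p2, k3] as OpenCV has them; the pictures are not rectified), "R" (3x3) and "t" (3): a world point X has camera coordinates R X + t. Camera axes: x right, y down, z forward; pixel columns grow to the right and rows downward; lengths in m; the calibration is good to about 2 mm. A picture is of the moment at which its call begins. There is no depth.
- job.close_job(): hands the job in, once; it reports no verdict.
Trained networks look in a picture, given as the dict that the camera call returned (one of the last four; its "shot" number tells which), for a name from the list of things; names that differ only in an ending like _2 or _b are one class to them, and where a whole thing is asked for, a point or a joint stands for the part that bears it (a point fixed in the world has none). Each returns a list of dicts, best first, with "p" (0 to 1); they miss things now and then, are a little off and sometimes report something else, mostly with a low value. They report only what shows in the picture. A call takes as long as a camera call.
- eyes.regions_of(picture, label): "region" (420x560 bool, what is visible of it) and "xy" ([column, row] in pixels, amid what is visible of it).
- eyes.landmark_of(picture, label): "xy" ([column, row] in pixels: a listed point, or the origin of a listed thing).
The state is a dict: "time": time; "joint_positions": joint angles; "joint_vel": joint speeds; "joint_torque": joint torques, N m; "ee_pos": TCP position; "eef_rot": TCP orientation; "ft_force": force on the tool from outside, world axes, zero at the start; "torque": the same for the moment, N m; "width": finger opening in m.
Only numpy, scipy, OpenCV 4.12 (cv2) and the standard library are available. Lean on these libraries where they do the work, as an engineer would, in place of code of your own. Each camera call takes 0.05 s, during which the arm holds its last target. There are 200 camera calls.

### The job

Set the dough-length guide: with the fingers, push its sliding stop block along the rail towards the notch clip that carries the round disc until it clicks into that notch, stop there without running on past it, and leave it sitting in the notch. Only push the block: do not pinch it and do not touch or lift the black knob on it. Leave the brass weight, the piping nozzle and the ring cutter where they stand.

Things in the scene. Friction and masses are not known exactly. Their poses are not given: they have to be found in the camera images.
- guide: dough-length guide fixed to the worktop: steel base plate 330 x 88 x 5 mm; along it an aluminium rail 30 mm wide, its top 22 mm above the worktop; dark end caps 32 mm high. Origin: under the middle of the rail at worktop height. Its y axis runs along the rail, x across it away from the robot (the clips lie on that side), z up. It stands turned 0.25 to 0.7 rad clockwise
- stop (a joint): place in m of the sliding stop block along the guide's y axis, 0 mid-rail, travel +-0.134; starts within 25 mm of the middle, between the clips. Slides with about 1 N of friction. Climbing the rib before a notch takes about 6 to 10 N; once over it the block is drawn on by itself, up to about 9 mm, into the notch, centres itself when let go, and needs about 6 N or more to leave
- stop_top (a point): centre of the top face of the plain steel stop block, 60 mm above the worktop. The block is 48 mm across the rail, 44 mm along it (its two pushing faces, square to the rail, lie 22 mm either side of this point) and spans 8 to 60 mm in height. Behind it (guide +x) an arm 26 mm wide reaches out to 56 mm and carries the black knob. The block cannot leave the rail
- knob (a joint): height in m of the spring plunger with the black knob (22 mm wide) above its lowest position. Its ball rides on the clips: 0 on the open rail, up to about 4 mm over a rib, back under 1 mm in a notch. Lifted by hand it would rise up to 25 mm
- knob_top (a point): middle of the top of the black knob, 79 mm above the worktop when down, 40 mm behind (guide +x) the block's centre
- clip_round: the wanted notch clip: steel, 30 x 42 mm, beside the rail, two round ribs 25 mm high and 19 mm apart, the notch between; behind it a flat round disc 44 mm wide, tilted, up to 45 mm high. Origin: under the notch's middle, 40 mm behind the rail's middle; axes as the guide's. The block is home when its centre has this origin's guide y. 75 to 115 mm from mid-rail, at the +y or -y end
- clip_square: the other notch clip, the same but with a flat square plate 40 x 40 mm in place of the disc, at the other end of the rail; not to be used
- brass_weight: brass balance weight 37 mm wide, 35 mm high, loose, standing in front of the guide. Origin: centre of its underside
- nozzle: piping nozzle 40 mm wide, 51 mm high, loose, standing behind the guide. Origin: centre of its underside
- ring_cutter: tinned ring cutter 52 mm wide, 31 mm high, loose, standing behind the guide. Origin: centre of its underside

How it is judged:
By the outcome, as a careful person would: the job done as asked, in the order asked, and still so for the second after the job is handed in, with the robot touching nothing.
It also fails if it takes over 42 s, if anything falls off the work surface, if the arm or the gripper's body presses on something with over 40 N, if the wrist force passes 120 N, or if a joint passes its speed limit or range.

## Working session

There is one attempt and no reset: what is moved stays moved. The work goes in short steps, Python scripts to look and compute and a tool call to move; the robot and the scene stay as the last step left them, time stands still between calls to the robot, and variables do not carry over. Pictures are saved under pics/ and viewed, about 8 in all and at most 12, crops included, and the job is handed in when it is done.

Besides the shell and the picture viewer there is one more tool, called after "Emit:" by a JSON object that holds its "op" and its "data", one argument or row to a line. play_rows: Moves the arm, as the interface text tells. Shift numbers are shares of 0.2 m and turn numbers shares of 90 degrees, none past 1 either way. Its arguments: {"type":"object","properties":{"motion":{"type":"array","items":{"type":"array","items":{"type":"number"}}},"squeeze":{"type":"number"}},"required":["motion"]}

```bash
mkdir -p pics; cat > h.py <<'E'
import numpy as np, cv2
from bench import r, eyes, job
def snap(n,f=None):
    p=eyes.camera(n)
    if f: cv2.imwrite('pics/'+f,p['image'][:,:,::-1])
    return p
def ray(p,xy):
    u=cv2.undistortPoints(np.array([[xy]],float),p['mtx'],np.array(p['dist'],float))[0,0]
    R=np.array(p['R']);t=np.array(p['t'])
    return -R.T@t, R.T@np.array([u[0],u[1],1])
def atz(p,xy,z):
    c,d=ray(p,xy); return c+d*(z-c[2])/d[2]
def tri(obs):
    A=np.zeros((3,3));b=np.zeros(3)
    for p,xy in obs:
        c,d=ray(p,xy);d=d/np.linalg.norm(d);M=np.eye(3)-np.outer(d,d);A+=M;b+=M@c
    return np.linalg.solve(A,b)
E
python3 - <<'E'
from h import *
np.set_printoptions(precision=4,suppress=True)
print(r.read_state())
Z=dict(guide=0,stop_top=.06,knob_top=.079,clip_round=0,clip_square=0,brass_weight=0,nozzle=0,ring_cutter=0)
for n in ('top','scene'):
    p=snap(n,n+'1.png')
    for k,z in Z.items():
        for l in eyes.landmark_of(p,k)[:2]: print(n,k,round(l['p'],2),np.round(l['xy'],1),atz(p,l['xy'],z))
E
```

```text
{'time': 0.0, 'joint_positions': array([ 1.2194,  0.3329, -0.0647,  1.4609,  0.0216,  1.3499, -0.0885]), 'joint_vel': array([-0.0003,  0.0018,  0.0001, -0.0015,  0.0006,  0.0005,  0.001 ]), 'joint_torque': array([ -0.0002, -62.3258,   0.025 , -38.991 ,  -0.0613,   0.0396,
         0.0001]), 'ee_pos': array([ 0.2017, -0.5912,  0.2218]), 'eef_rot': array([ 0.9865,  0.1637, -0.0001, -0.0007]), 'ft_force': array([-0.1239, -0.6803,  0.2076]), 'torque': array([ 0.0195, -0.0061,  0.0026]), 'width': 0.08718876647329982}
top guide 0.77 [240.4 231.3] [ 0.5133 -0.2325  0.    ]
top stop_top 0.82 [241.  230.7] [ 0.5068 -0.2386  0.06  ]
top knob_top 0.52 [252.6 213.8] [ 0.5405 -0.263   0.079 ]
top knob_top 0.24 [312.8 208. ] [ 0.5561 -0.389   0.079 ]
top clip_round 0.88 [277.1 243.4] [ 0.4877 -0.3165  0.    ]
top clip_square 0.57 [218.8 187.1] [ 0.6151 -0.1786  0.    ]
top clip_square 0.19 [240.8 232.9] [ 0.5096 -0.2335  0.    ]
top brass_weight 0.54 [236.3 269.4] [ 0.4273 -0.2267  0.    ]
top nozzle 0.58 [277.5 179.7] [ 0.6363 -0.314   0.    ]
top ring_cutter 0.49 [311.  203.1] [ 0.5828 -0.3925  0.    ]
scene guide 0.95 [260.6 258.3] [ 0.5147 -0.2287  0.    ]
scene stop_top 0.94 [266.1 239.6] [ 0.5112 -0.2422  0.06  ]
scene knob_top 0.63 [263.7 215.6] [ 0.5469 -0.2645  0.079 ]
scene knob_top 0.19 [298.7 196.8] [ 0.54   -0.3455  0.079 ]
scene clip_round 0.58 [303.7 233.7] [ 0.5055 -0.333   0.    ]
scene brass_weight 0.93 [283.7 292.9] [ 0.4279 -0.2176  0.    ]
scene brass_weight 0.51 [265.  216.6] [ 0.5898 -0.2971  0.    ]
scene nozzle 0.75 [258.3 199.8] [ 0.6348 -0.313   0.    ]
scene ring_cutter 0.92 [302.6 194.5] [ 0.5854 -0.398   0.    ]
```

```bash
python3 - <<'E'
import cv2
a=cv2.imread('pics/top1.png')[150:300,170:360]; b=cv2.imread('pics/scene1.png')[160:320,180:370]
cv2.imwrite('pics/c1.png',cv2.resize(a,None,fx=4,fy=4)); cv2.imwrite('pics/c2.png',cv2.resize(b,None,fx=3.7,fy=3.7))
E
```

```text
(no output)
```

View pics/c1.png

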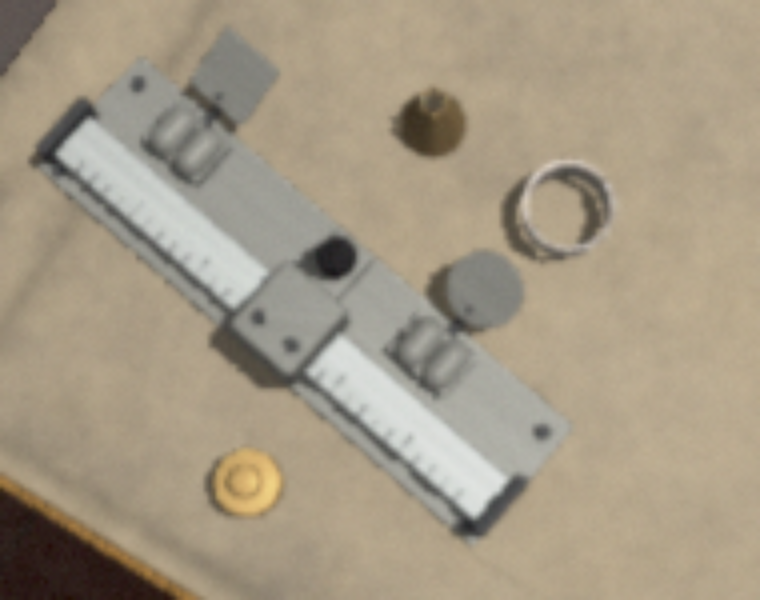

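View pics/c2.png

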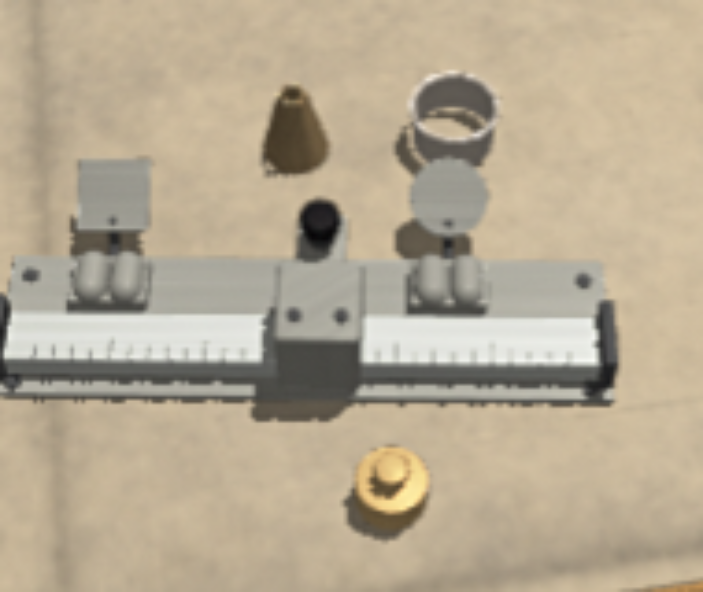

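The top view shows the block near mid-rail. The round-disc clip is at the right (guide −y), with its ribs at about crop (433,352). The square clip is at upper left, the brass weight in front, and the nozzle and ring behind. I'll push from the +y face towards −y.

```bash
python3 - <<'E'
from h import *
np.set_printoptions(precision=4,suppress=True)
p=snap('top');q=snap('scene')
T=lambda x,y:(x/4+170-.375,y/4+150-.375)
S=lambda x,y:(x/3.7+180-.36,y/3.7+160-.36)
def show(n,a,b,z): print(n,atz(p,T(*a),z),atz(q,S(*b),z),tri([(p,T(*a)),(q,S(*b))]))
show('scrL',(138,83),(31,275),.005);show('scrR',(541,432),(584,281),.005)
show('roundnotch',(433,352),(449,281),.022);show('sqnotch',(185,143),(110,279),.022)
show('blkscrew1',(259,317),(293,315),.06);show('blkscrew2',(291,345),(341,316),.06)
show('knob',(334,257),(320,215),.079)
a=atz(p,T(138,83),.005);b=atz(p,T(541,432),.005);a2=atz(q,S(31,275),.005);b2=atz(q,S(584,281),.005)
for d in(a-b,a2-b2): print('theta',np.arctan2(d[0],d[1]),np.linalg.norm(d))
E
```

```text
scrL [ 0.6527 -0.1436  0.005 ] [ 0.6512 -0.1449  0.005 ] [ 0.6519 -0.1443  0.0052]
scrR [ 0.4568 -0.3794  0.005 ] [ 0.4565 -0.3815  0.005 ] [ 0.456  -0.3797  0.0076]
roundnotch [ 0.4983 -0.3177  0.022 ] [ 0.4951 -0.3159  0.022 ] [ 0.4985 -0.3182  0.0159]
sqnotch [ 0.6136 -0.1749  0.022 ] [ 0.6107 -0.1737  0.022 ] [ 0.6144 -0.1746  0.017 ]
blkscrew1 [ 0.5104 -0.2244  0.06  ] [ 0.5107 -0.2247  0.06  ] [ 0.5103 -0.2245  0.0607]
blkscrew2 [ 0.4958 -0.242   0.06  ] [ 0.4951 -0.2432  0.06  ] [ 0.4952 -0.2425  0.0609]
knob [ 0.5404 -0.2641  0.079 ] [ 0.54   -0.2651  0.079 ] [ 0.5399 -0.2645  0.0799]
theta 0.693122505063686 0.30652723321334624
theta 0.6887811372801464 0.3064583969034722
```

Emit:
{"op": "play_rows", "data": {
  "motion": [
    [0.2,-0.12,0,0,0,-0.09,0],
    [0.4,-0.24,0,0,0,-0.18,0],
    [0.6,-0.36,0,0,0,-0.27,0],
    [0.8,-0.48,0,0,0,-0.351,0],
    [0.9,-0.525,0,0,0,-0.351,0]
  ],
  "squeeze": 20
}}

```text
time: 1.62
ee_pos: [0.3403, -0.4318, 0.223]
eef_rot: [0.904, 0.428, 0.0, 0.0]
ft_force: [-0.3, -0.5, 0.1]
width: 0.0454
```

Emit:
{"op": "play_rows", "data": {
  "motion": [
    [0.2,0,0,0,0,0,0],
    [0.45,0.0,0,0,0,0,0],
    [0.7,0.02,0,0,0,0,0],
    [0.9,0.04,0,0,0,0,0],
    [0.9,0.04,0,0,0,0,0]
  ]
}}

```text
time: 2.25
ee_pos: [0.4615, -0.2972, 0.2227]
eef_rot: [0.903, 0.429, 0.001, -0.0]
ft_force: [0.4, 0.2, 0.2]
width: 0.0017
```

Emit:
{"op": "play_rows", "data": {
  "motion": [
    [0.2,0,0,0,0,0,0],
    [0.45,0.0,0,0,0,0,0],
    [0.68,0,0,0,0,0,0],
    [0.68,0,0.2,0,0,0,0],
    [0.68,0,0.2,0,0,0,0]
  ]
}}

```text
time: 2.88
ee_pos: [0.5437, -0.1959, 0.18]
eef_rot: [0.905, 0.426, -0.002, -0.002]
ft_force: [-0.6, -0.1, 0.8]
width: 0.0002
```

```bash
cat > g.py <<'E'
from h import *
np.set_printoptions(precision=4,suppress=True)
th=.691;gy=np.array([np.sin(th),np.cos(th),0]);gx=np.array([np.cos(th),-np.sin(th),0])
def sc(X): return np.array([X@gy,X@gx,X[2]])*1000
E
python3 - <<'E'
from g import *
s=r.read_state();print(s['time'],s['ee_pos'],s['eef_rot'],sc(s['ee_pos']),s['width'],s['ft_force'])
w=snap('wrist');t=snap('top')
im=np.hstack([cv2.resize(w['image'],(560,420)),cv2.resize(t['image'][150:300,200:320],(240,300))[:, :] if 0 else np.zeros((420,0,3),np.uint8)])
cv2.imwrite('pics/w1.png',im[:,:,::-1])
for p in(w,t):
  for k,z in dict(stop_top=.06,knob_top=.079,clip_round=0,guide=0).items():
    for l in eyes.landmark_of(p,k)[:1]: print(k,l['p'],l['xy'],sc(atz(p,l['xy'],z)))
E
```

```text
2.875 [ 0.5437 -0.1959  0.18  ] [ 0.9048  0.4258 -0.0021 -0.0017] [195.5228 543.8698 179.9888] 0.00015896014907139936 [-0.5519 -0.1019  0.7562]
knob_top 0.16 [284.0, 229.6] [177.2161 544.7792  79.    ]
guide 0.93 [286.6, 232.0] [148.9881 548.0292   0.    ]
stop_top 0.93 [243.3, 227.8] [139.5494 550.458   60.    ]
knob_top 0.51 [254.4, 212.8] [140.3601 588.2274  79.    ]
clip_round 0.95 [277.9, 244.1] [ 64.5084 577.5489   0.    ]
guide 0.7 [239.9, 231.6] [148.3477 542.4315   0.    ]
```

View pics/w1.png

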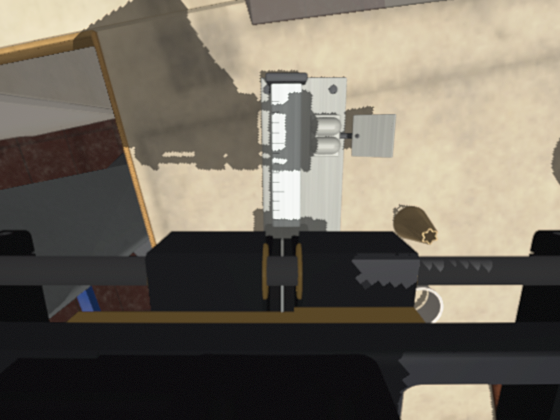

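The wrist picture shows the closed fingers over the rail (about 285,270), beyond the block's +y face, and the rail and square clip ahead. The way down is clear.

Emit:
{"op": "play_rows", "data": {
  "motion": [
    [0,0,0.2,0,0,0,0],
    [0,0,0.4,0,0,0,0],
    [0,0,0.6,0,0,0,0],
    [0,0,0.71,0,0,0,0],
    [0,0,0.71,0,0,0,0]
  ]
}}

```text
time: 4.0
ee_pos: [0.5446, -0.1952, 0.0392]
eef_rot: [0.905, 0.426, -0.001, -0.001]
ft_force: [0.9, -0.6, 0.2]
width: 0.0009
```

Emit:
{"op": "play_rows", "data": {
  "motion": [
    [-0.02,0,0,0,0,0,0],
    [-0.04,0,0,0,0,0,0],
    [-0.06,0,0,0,0,0,0],
    [-0.08,0,0,0,0,0,0],
    [-0.1,0,0,0,0,0,0]
  ]
}}

```text
time: 4.62
ee_pos: [0.5329, -0.2113, 0.0407]
eef_rot: [0.905, 0.426, 0.0, 0.0]
ft_force: [-0.0, -0.9, 0.1]
width: 0.0002
```

```bash
cat > c.py <<'E'
from g import *
import sys
s=r.read_state();F=s['ft_force'];print(s['time'],sc(s['ee_pos']),'F',F@gy,F@gx,F[2])
t=snap('top');q=snap('scene')
for p in(t,q):
  for k,z in dict(stop_top=.06,knob_top=.079).items():
    for l in eyes.landmark_of(p,k)[:1]: print(k,round(l['p'],2),l['xy'],sc(atz(p,l['xy'],z)))
if len(sys.argv)>1:
  a=cv2.resize(t['image'][190:280,210:330],(480,360),interpolation=cv2.INTER_CUBIC);b=cv2.resize(q['image'][190:280,230:350],(480,360),interpolation=cv2.INTER_CUBIC)
  cv2.imwrite('pics/'+sys.argv[1],np.vstack([a,b])[:,:,::-1][:, :])
E
python3 c.py
```

```text
4.625 [176.7827 545.2768  40.6938] F -0.6859686053780427 0.5133136614177741 0.14513764174870403
stop_top 0.9 [242.5, 226.6] [142.5489 551.2653  60.    ]
stop_top 0.61 [265.5, 237.2] [140.501  553.6427  60.    ]
knob_top 0.41 [264.1, 213.0] [144.1737 596.1361  79.    ]
```

Emit:
{"op": "play_rows", "data": {
  "motion": [
    [-0.03,0,0,0,0,0,0],
    [-0.07,0,0,0,0,0,0],
    [-0.11,0,0,0,0,0,0],
    [-0.15,0,0,0,0,0,0],
    [-0.18,0,0,0,0,0,0]
  ]
}}

```text
time: 5.55
ee_pos: [0.5096, -0.2394, 0.0406]
eef_rot: [0.905, 0.426, -0.0, 0.0]
ft_force: [-0.1, 1.8, -0.1]
width: 0.0003
```

```bash
python3 c.py p3.png
```

```text
5.55 [140.3338 545.2582  40.5643] F 1.2905786390479776 -1.235835383488388 -0.07893249318786887
stop_top 0.69 [251.5, 238.8] [110.8063 544.2998  60.    ]
knob_top 0.55 [265.7, 225.2] [105.2264 584.0089  79.    ]
stop_top 0.65 [282.5, 241.5] [108.3338 544.5818  60.    ]
knob_top 0.56 [286.9, 216.4] [100.6136 588.7883  79.    ]
```

View pics/p3.png

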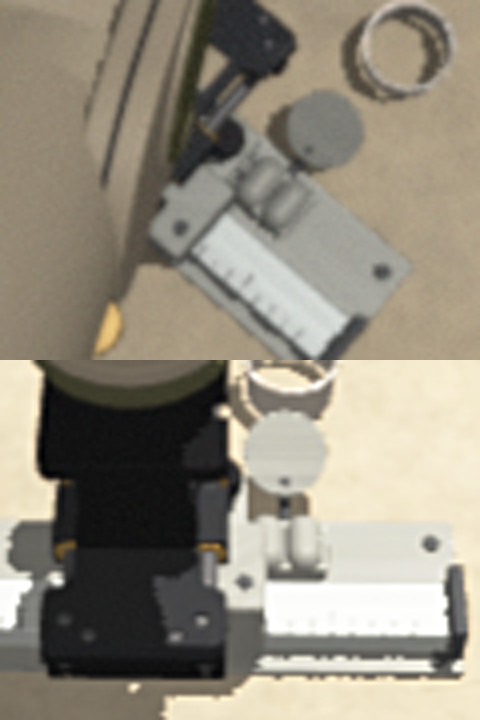

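The picture shows the fingertips on the block's +y face. The block is moving freely, and the round clip's ribs are just ahead, at about (270,190) in the top half.

Emit:
{"op": "play_rows", "data": {
  "motion": [
    [-0.02,0,0,0,0,0,0],
    [-0.04,0,0,0,0,0,0],
    [-0.06,0,0,0,0,0,0],
    [-0.08,0,0,0,0,0,0],
    [-0.08,0,0,0,0,0,0]
  ]
}}

```text
time: 6.48
ee_pos: [0.4999, -0.2511, 0.0406]
eef_rot: [0.905, 0.426, 0.0, 0.0]
ft_force: [0.8, 1.6, 0.7]
width: 0.0006
```

Emit:
{"op": "play_rows", "data": {
  "motion": [
    [-0.01,0,0,0,0,0,0],
    [-0.01,0,0,0,0,0,0]
  ]
}}

```text
time: 6.72
ee_pos: [0.4995, -0.2515, 0.0406]
eef_rot: [0.904, 0.427, 0.001, -0.0]
ft_force: [3.9, 3.7, -1.0]
width: 0.0007
```

Emit:
{"op": "play_rows", "data": {
  "motion": [
    [-0.01,0,0,0,0,0,0],
    [-0.01,0,0,0,0,0,0]
  ]
}}

```text
time: 6.98
ee_pos: [0.4985, -0.2526, 0.0407]
eef_rot: [0.904, 0.427, 0.001, -0.0]
ft_force: [5.1, 6.3, -1.8]
width: 0.0003
```

Emit:
{"op": "play_rows", "data": {
  "motion": [
    [-0.005,0,0,0,0,0,0],
    [-0.005,0,0,0,0,0,0]
  ]
}}

```text
time: 7.22
ee_pos: [0.4977, -0.2537, 0.0406]
eef_rot: [0.904, 0.427, 0.001, -0.0]
ft_force: [4.5, 4.8, -1.2]
width: 0.0002
```

Emit:
{"op": "play_rows", "data": {
  "motion": [
    [-0.005,0,0,0,0,0,0],
    [-0.005,0,0,0,0,0,0]
  ]
}}

```text
time: 7.48
ee_pos: [0.4967, -0.255, 0.0406]
eef_rot: [0.905, 0.426, 0.001, -0.0]
ft_force: [2.7, 4.9, -0.5]
width: 0.0002
```

Emit:
{"op": "play_rows", "data": {
  "motion": [
    [-0.005,0,0,0,0,0,0],
    [-0.005,0,0,0,0,0,0]
  ]
}}

```text
time: 7.72
ee_pos: [0.4953, -0.2566, 0.0406]
eef_rot: [0.905, 0.426, -0.0, 0.0]
ft_force: [1.9, 2.0, 0.6]
width: 0.0003
```

Emit:
{"op": "play_rows", "data": {
  "motion": [
    [-0.005,0,0,0,0,0,0],
    [-0.005,0,0,0,0,0,0]
  ]
}}

```text
time: 7.98
ee_pos: [0.4944, -0.2577, 0.0405]
eef_rot: [0.905, 0.426, -0.0, 0.0]
ft_force: [1.7, 1.5, 0.8]
width: 0.0001
```

```bash
python3 c.py p4.png
```

```text
7.975 [116.5213 545.2571  40.5433] F 2.24334045193622 0.3027295332913873 0.8253723124324438
stop_top 0.74 [262.7, 243.2] [ 86.7473 552.8265  60.    ]
knob_top 0.59 [274.6, 232.1] [ 81.7319 585.2432  79.    ]
stop_top 0.63 [295.2, 241.0] [ 84.5845 546.0279  60.    ]
```

View pics/p4.png

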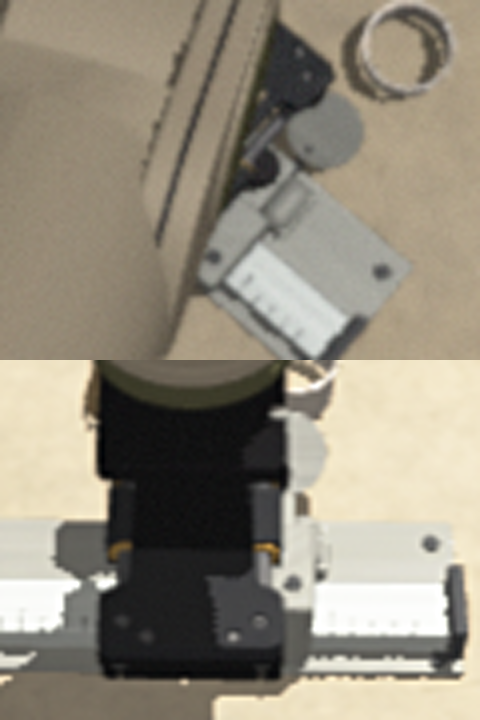

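The block is at s≈84 mm, near the first rib's crest, and the knob is over the clip. The push force is falling. I'll go on in 1 mm steps.

Emit:
{"op": "play_rows", "data": {
  "motion": [
    [-0.005,0,0,0,0,0,0],
    [-0.005,0,0,0,0,0,0]
  ]
}}

```text
time: 8.52
ee_pos: [0.4942, -0.258, 0.0405]
eef_rot: [0.905, 0.426, 0.0, 0.0]
ft_force: [0.7, 0.8, -1.5]
width: 0.0005
```

Emit:
{"op": "play_rows", "data": {
  "motion": [
    [-0.005,0,0,0,0,0,0],
    [-0.005,0,0,0,0,0,0]
  ]
}}

```text
time: 8.78
ee_pos: [0.4934, -0.2589, 0.0406]
eef_rot: [0.905, 0.426, -0.0, 0.0]
ft_force: [0.5, 0.2, -0.9]
width: 0.0005
```

```bash
python3 c.py
```

```text
8.775 [114.8783 545.2221  40.5517] F 0.407230665424911 0.2510337954886417 -0.9143380060939732
stop_top 0.52 [262.4, 246.2] [ 83.0373 547.6403  60.    ]
knob_top 0.41 [274.2, 229.6] [ 85.7953 588.6524  79.    ]
stop_top 0.68 [295.4, 241.1] [ 84.211  545.8126  60.    ]
```

Emit:
{"op": "play_rows", "data": {
  "motion": [
    [-0.005,0,0,0,0,0,0],
    [-0.005,0,0,0,0,0,0]
  ]
}}

```text
time: 9.32
ee_pos: [0.4928, -0.2597, 0.0406]
eef_rot: [0.905, 0.426, -0.0, 0.0]
ft_force: [0.2, 0.7, 0.7]
width: 0.0004
```

Emit:
{"op": "play_rows", "data": {
  "motion": [
    [-0.005,0,0,0,0,0,0],
    [-0.005,0,0,0,0,0,0]
  ]
}}

```text
time: 9.57
ee_pos: [0.4921, -0.2605, 0.0405]
eef_rot: [0.905, 0.426, -0.0, 0.0]
ft_force: [-0.8, 0.3, -0.8]
width: -0.0
```

```bash
python3 c.py p5.png
```

```text
9.575 [112.913  545.2324  40.5276] F -0.2902235066692785 -0.7553912626240391 -0.8074903295582337
stop_top 0.79 [267.8, 250.1] [ 69.0155 548.919   60.    ]
knob_top 0.67 [275.9, 181.4] [150.8001 668.9805  79.    ]
stop_top 0.68 [299.9, 243.5] [ 75.8426 540.6587  60.    ]
knob_top 0.56 [302.1, 216.5] [ 71.8092 588.956   79.    ]
```

View pics/p5.png

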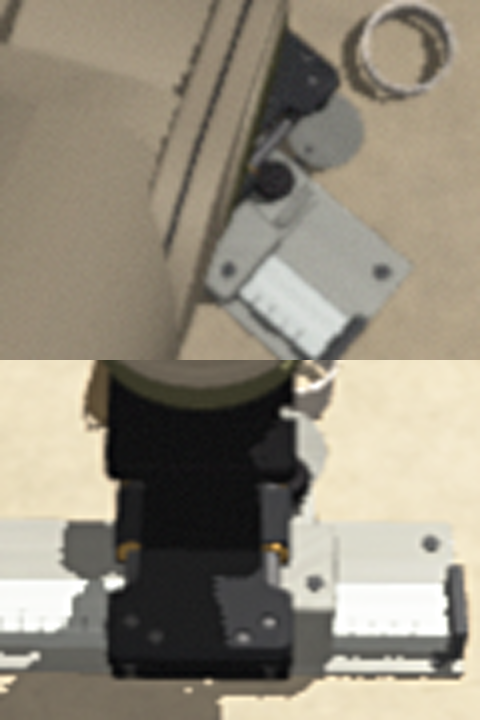

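The block has jumped about 9 mm ahead of the fingers: its screw moved from (213,257) to (228,270) in the top half, and the force is about 0. That's the click, so I'll back off and lift clear.

Emit:
{"op": "play_rows", "data": {
  "motion": [
    [0.05,0,0,0,0,0,0],
    [0.15,0,0,0,0,0,0],
    [0.25,0,0,0,0,0,0],
    [0.25,0,-0.15,0,0,0,0],
    [0.25,0,-0.4,0,0,0,0]
  ]
}}

```text
time: 10.5
ee_pos: [0.5237, -0.2201, 0.12]
eef_rot: [0.904, 0.427, -0.001, -0.001]
ft_force: [0.8, -0.9, 1.1]
width: 0.0002
```

Emit:
{"op": "play_rows", "data": {
  "motion": [
    [0,0,-0.25,0,0,0,0],
    [0.25,0,-0.5,0,0,0,0],
    [0.5,0,-0.5,0,0,0,0],
    [0.75,0,-0.5,0,0,0,0],
    [0.75,0,-0.5,0,0,0,0]
  ]
}}

```text
time: 11.12
ee_pos: [0.6215, -0.0999, 0.2203]
eef_rot: [0.903, 0.429, 0.001, -0.001]
ft_force: [-1.2, 0.0, -0.9]
width: 0.0005
```

```bash
python3 c.py p6.png; python3 - <<'E'
from g import *
t=snap('top');q=snap('scene')
for p in(t,q):
  for k in ('clip_round','brass_weight','nozzle','ring_cutter'):
    for l in eyes.landmark_of(p,k)[:1]: print(k,round(l['p'],2),atz(p,l['xy'],0),sc(atz(p,l['xy'],0)))
E
```

```text
11.125 [319.1082 542.6116 220.2785] F -0.7440893213611383 -0.9387704522454318 -0.9234380760665972
stop_top 0.67 [264.3, 248.2] [ 77.2254 547.0943  60.    ]
knob_top 0.51 [276.9, 231.8] [ 78.5359 588.8544  79.    ]
stop_top 0.56 [303.2, 241.7] [ 69.638  544.6964  60.    ]
knob_top 0.53 [302.5, 216.5] [ 71.0512 588.9665  79.    ]
clip_round 0.96 [ 0.4958 -0.3234  0.    ] [ 66.8171 588.1822   0.    ]
brass_weight 0.47 [ 0.4278 -0.2274  0.    ] [ 97.4219 474.56     0.    ]
nozzle 0.76 [ 0.6397 -0.3151  0.    ] [164.8715 693.7918   0.    ]
ring_cutter 0.72 [ 0.5813 -0.39    0.    ] [ 69.9222 696.4897   0.    ]
brass_weight 0.7 [ 0.4264 -0.2159  0.    ] [105.3622 466.1881   0.    ]
nozzle 0.74 [ 0.6359 -0.3183  0.    ] [160.0272 692.8772   0.    ]
ring_cutter 0.54 [ 0.586 -0.391  0.   ] [ 72.1755 700.7457   0.    ]
```

View pics/p6.png

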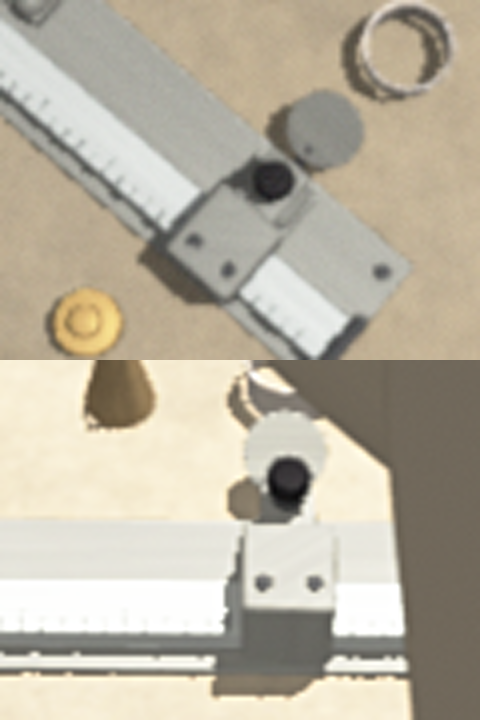

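```bash
python3 - <<'E'
from g import *
t=snap('top');q=snap('scene')
T=lambda x,y:(x/4+210-.375,y/4+190-.375);S=lambda x,y:(x/4+230-.375,(y-360)/4+190-.375)
for a,b,z in(((272,181),(289,478),.079),((194,240),(263,583),.06),((228,270),(314,583),.06)):
  print(sc(atz(t,T(*a),z)),sc(atz(q,S(*b),z)),sc(tri([(t,T(*a)),(q,S(*b))])))
# before: notch
for X in((.4983,-.3177,.022),(.4951,-.3159,.022),(.4985,-.3182,.0159)):print('notch',sc(np.array(X)))
E
```

```text
[ 73.1884 584.983   79.    ] [ 72.3116 582.8709  79.    ] [ 72.787  585.1719  75.9482]
[ 85.071  536.3047  60.    ] [ 84.2878 536.4476  60.    ] [ 84.6626 536.2131  60.5238]
[ 61.1744 536.1948  60.    ] [ 60.5999 536.7806  60.    ] [ 60.8895 536.1004  61.1875]
notch [ 72.7481 586.4673  22.    ]
notch [ 72.0958 582.8542  22.    ]
notch [ 72.4903 586.9401  15.9   ]
```

The block centre is at s≈72.8 mm and the notch at ≈72.4 mm, which agrees within the calibration. The knob is down.

```bash
python3 -c "
from h import *
print(job.close_job())"
```

```text
the job is handed in; nothing more can be done
None
```

The stop block is in the notch of the round-disc clip, and the job is handed in. I pushed its +y face with the closed fingers towards the clip at the guide's −y end. It rose over the first rib at about 8 N, then ran on about 9 mm by itself. I stopped there, backed off and lifted the arm clear about 11 s in.

**Position:** the block's centre is about 72.8 mm along the rail direction and the notch about 72.4 mm, so they agree within the 2 mm calibration. The knob is down.

**Loose items:** the nozzle and ring cutter are within about 5 mm of their first readings. The brass weight is within 2 mm. I don't read these as movement.

**Disagreement:** the network's stop_top readings differed between cameras (77 mm from top, 70 mm from scene), and so did its knob_top readings (79 and 71 mm). I relied instead on the screws and knob picked by hand in both pictures, which agreed within 1 mm.

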